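Fit a grip-stem castor and pull-test it

TASK

Take the orange-wheeled castor from the wooden rack and press its stem straight down into the socket of the wooden foot in the blue sprung jig until it snaps fully home, pressing with no more than 25 N. Without letting it come out, pull straight up on the castor, building the force up slowly to 15 N, stop there and hold it about a second, never pulling with more than 20 N. Then ease off and let go, leaving the castor fully home and the other things on the bench where they are.

Things in the scene. Friction and masses are not known exactly. Their poses are not given: they have to be found in the camera images.
- castor: ORANGE-wheeled castor, about 0.12 kg, standing wheel-up in a rack hole. Origin: centre of the underside of its round flange (36 mm across, 4 mm thick); z up along the stem axis. Below hangs the stem, 14 mm across, 34 to 39 mm long, with tapered tip and a groove above it. Above: steel fork and wheel (44 mm across, 18 wide, axle along y), top 55 mm above the origin. Wheel and fork do not turn.
- castor_grip (a point): Good grip point of the orange castor, on its axis 38 mm above its origin, between the outsides of the fork's two flat cheeks: 29 mm over the cheeks along y (close the fingers along y, from above), 28 mm wide along x, reaching from 4 to 46 mm above the origin. Axes as the castor's.
- socket (a point): Centre of the castor socket's mouth, on the top face of the wooden foot (68 mm square), 90 mm above the bench unloaded; z up, along the socket: a 16.5 mm square through hole, 4 mm chamfer at the mouth. Fully home the castor's origin is here, flange on the top face; any yaw will do.
- jaws (a point): Middle of the four sprung jaws in the socket, 19.5 mm below its mouth, on the socket's axis. They begin to resist with the flange 13 to 18 mm off the top face, need up to about 15 N, and snap into the stem's groove 2 to 7 mm off; press on until the flange lands. Snapped in, the castor keeps 1.5 to 7 mm of free play (differs each time) before a pull is felt, then holds well over 20 N; else it pulls out easily.
- cradle (a joint): Up-and-down movement (m, up positive) of the sprung cradle that carries the wooden foot on very stiff springs: about 0 unloaded, up under a pull, down under a push. It moves less than 2 mm in the allowed range, too little to judge the force from the noisy reading: read the force on the tool.
- jig: Blue steel base plate of the jig, 130 x 170 x 18 mm, fixed to the bench, with two 12 mm guide posts (80 mm high) 66 mm to either side along its y. Origin: centre of its underside; the socket is straight above.
- rack: Fixed dark wooden block, 200 x 75 x 45 mm high, with three through holes along its x at -64, 0 and +64 mm, each 17 mm square, holding the three castors by their flanges. Origin: centre of its underside.
- castor_b: Castor like the orange one but with a light grey wheel, in the rack; leave alone. Origin as for the orange one.
- castor_c: Castor like the orange one but with a black wheel, in the rack; leave alone. Origin as for the orange one.
- jar: Glass jar with green cap, 68 mm across, 100 mm high; leave alone. Origin: centre of its underside.
- tin: Red tin, 76 mm across, 100 mm high; leave alone. Origin: centre of its underside.
- mallet: Hammer lying on the bench; leave alone.
- driver: Screwdriver lying on the bench; leave alone.
- offcut: Light wooden offcut, 160 x 45 x 20 mm, lying on the bench; leave alone. Origin: centre of its underside.
Things that resemble listed ones, but are neither listed nor needed, are in the scene too. What is shaped like the jig but purple or yellow is not meant.

How it is judged:
By the outcome, as a careful person would: the job done as asked, in the order asked, and still so for the second after the job is handed in, with the robot touching nothing.
It also fails if it takes over 69 s, if anything falls off the work surface, if the arm or the gripper's body presses on something with over 40 N, if the wrist force passes 120 N, or if a joint passes its speed limit or range.

ROBOT

A 6-joint arm with a two-finger parallel gripper is mounted at the origin on the work surface. World frame = base frame: x ahead of the robot, y to its left, z up, the work surface at z = 0. Lengths are in mm, angles in rad, forces in N, time in s.
With the tool pointing down it reaches from about 425 to 950 mm from the base axis. Payload 14.7 kg.
Tool frame: the origin (TCP) lies midway between the tips of the shut fingers; the grasp point (between the pads) lies 19 mm behind it (env.grip_depth is the distance from the TCP to the grasp point, in mm); z points along the fingers, y is the line along which they close (so a half turn about z gives the same grasp; the last joint's range is limited). The gripper opens to 85 mm and grips with 20 to 120 N. Pads are 22 mm wide; open, the fingers measure 114 mm over their backs; the gripper's body (76 mm by 85 mm) begins 54 mm behind the grasp point. The pads swing forward as they close: fully open they stand 13 mm farther back than shut.
Start: joints at [-1.169, 0.48, 1.596, -0, 1.065, -0.047], TCP at [282.039, -585.616, 231.297] pointing down, gripper open.
Joint ranges: [-2.75, 2.75], [-0.82, 2.05], [0.23, 2.67], [-1.56, 4.7], [0.09, 2.69], [-2.92, 2.92]. Speed limits (rad/s): [1.89, 1.89, 2.39, 3.01, 3.01, 3.01].

INTERFACE

Orientations are given as a 3x3 rotation matrix whose columns are the frame's x, y, z axes.
In Python, from plant import sensors, camera, finish_job, env gives the robot as it stands. The module is installed in compiled form; this text tells all that it offers.
- The arm moves only by the tool arm_command, never from a script. Its argument "steps" is text: rows parted by semicolons, each of 7 numbers parted by spaces: the turn, a rotation vector about the tool's x, y, z in rad, then the shift along the tool's x, y, z in mm, then the finger opening in mm, from 0 to 85.4. A call has 1 to 8 rows; each row shifts and turns the commanded pose from where the row before left it, along the tool's axes as they then stand; what a row does not reach is not made up. A row lasts 1/12 s, in which the tool goes at most 41.7 mm and 7.16 degrees, less where a joint would pass 70% of its speed; a pose out of reach is approached as far as the arm can. A call is refused whole if a number of a shift passes 41.7 or a number of a turn 0.125, either way. A call with a gripper value outside its range is refused whole. The fingers move at their own pace and stop on an object; "grip_force" is the grip in N (left out, the last holds). Time passes only in rows, so rows that do not move let the fingers close. It gives the time, the measured TCP pose, the force, the opening and the grip force at its end, in the units of the state.
- sensors.get_obs(): the state, without advancing time (a new reading comes with each control period).
- camera(name): name is "side" or "top"; returns a dict with "image" (480x640x3 uint8, red, green, blue), "vertical_fov" (degrees; the focal length in pixels is half the picture's height over the tangent of half this angle, whatever the lens; pixels are square), "cx", "cy" (the principal point, pixels), "dist_coeffs" ([k1, k2, p1, p2, k3] as OpenCV has them; the pictures are not rectified), "R" (3x3) and "t" (3): a world point X has camera coordinates R X + t. Camera axes: x right, y down, z forward; pixel columns grow to the right and rows downward; lengths in mm; the calibration is good to about 2 mm. A picture is of the moment at which its call begins. There is no depth.
- finish_job(): hands the job in; it is judged then, once.
The state is a dict: "time": time; "qpos": joint angles; "qd": joint speeds; "effort": joint torques, N m; "position": TCP position; "tcp_rot": TCP orientation; "wrist_force": force on the tool from outside, world axes, zero at the start; "torque": the same for the moment, N m; "width": finger opening in mm; "gripper_force": force on a finger pad.
Only numpy, scipy, OpenCV 4.12 (cv2) and the standard library are available. Lean on these libraries where they do the work, as an engineer would, in place of code of your own. Each camera call takes 0.05 s, during which the arm holds its last target. There are 200 camera calls.

## Working session

There is one attempt and no reset: what is moved stays moved. The work goes in short steps, Python scripts to look and compute and a tool call to move; the robot and the scene stay as the last step left them, time stands still between calls to the robot, and variables do not carry over. Pictures are saved under pics/ and viewed, at most 10 in all, crops included, and the job is handed in when it is done.

Besides the shell and the picture viewer there is one more tool, called after ">>>" in YAML: its name, and indented under it one key for each argument. arm_command: Moves the arm, as the interface text tells. Its arguments: {"type":"object","properties":{"steps":{"type":"string"},"grip_force":{"type":"number"}},"required":["steps"]}

```bash
mkdir -p pics; cat > h.py <<'E'
import numpy as np, cv2
from plant import sensors, camera, finish_job, env
def K(c):
    f=c["image"].shape[0]/2/np.tan(np.radians(c["vertical_fov"])/2)
    return np.array([[f,0,c["cx"]],[0,f,c["cy"]],[0,0,1.]])
def ray(c,px):
    u=cv2.undistortPoints(np.array([[px]],float),K(c),np.array(c["dist_coeffs"],float))[0,0]
    R=np.array(c["R"]);t=np.array(c["t"])
    return -R.T@t, R.T@np.array([u[0],u[1],1.])
def onz(c,px,z):
    o,d=ray(c,px); return o+d*(z-o[2])/d[2]
def proj(c,X):
    R=np.array(c["R"]);t=np.array(c["t"],float)
    return cv2.projectPoints(np.array(X,float).reshape(-1,1,3),cv2.Rodrigues(R)[0],t,K(c),np.array(c["dist_coeffs"],float))[0][:,0]
def tri(c1,p1,c2,p2):
    o1,d1=ray(c1,p1);o2,d2=ray(c2,p2)
    s=np.linalg.lstsq(np.c_[d1,-d2],o2-o1,rcond=None)[0]
    a=o1+s[0]*d1;b=o2+s[1]*d2
    return (a+b)/2,np.linalg.norm(a-b)
def save(im,n): cv2.imwrite("pics/"+n,im[:,:,::-1])
E
python3 - <<'E'
from h import *
for n in("top","side"):
    c=camera(n); save(c["image"],n+"0.png"); np.save(n+"0.npy",c,allow_pickle=True)
    print(n,c["vertical_fov"],c["cx"],c["cy"],c["dist_coeffs"],-np.array(c["R"]).T@c["t"],np.round(c["R"],2).tolist())
o=sensors.get_obs();print(o)
E
```

```text
top 57.885846138322286 326.042043296495 235.66243714476724 [0.03323008 0.         0.         0.         0.        ] [ 427.77881118  -32.07009574 1211.83059019] [[0.01, -1.0, -0.01], [-1.0, -0.01, -0.08], [0.08, 0.01, -1.0]]
side 50.725640143659966 321.5167776955117 235.59466830134264 [-0.02229434  0.          0.          0.          0.        ] [-118.70372764  668.77777858  718.09962339] [[-0.75, -0.66, 0.0], [-0.38, 0.43, -0.82], [0.54, -0.62, -0.57]]
{'time': 0.1, 'qpos': array([-1.16862981e+00,  4.80775846e-01,  1.59678850e+00,  1.85177585e-05,
        1.06511381e+00, -4.66039565e-02]), 'qd': array([-0.00150532, -0.0007011 , -0.00086936, -0.0005765 , -0.0011397 ,
        0.0001296 ]), 'effort': array([-2.30109026e-04, -9.52258801e+01, -4.31040323e+01, -8.37851644e-05,
        5.35112529e-03, -2.76799580e-05]), 'position': array([ 281.88820463, -585.29436158,  230.74054674]), 'tcp_rot': array([[ 9.00985133e-01,  4.33849770e-01, -4.09970838e-04],
       [ 4.33849958e-01, -9.00984574e-01,  1.00523388e-03],
       [ 6.67430853e-05, -1.08356661e-03, -9.99999411e-01]]), 'wrist_force': array([-0.16254893, -0.325561  ,  0.01249075]), 'torque': array([-0.00370803, -0.00864751, -0.03333599]), 'gripper_force': 0.0, 'width': 85.31196090663934}
```

View pics/top0.png

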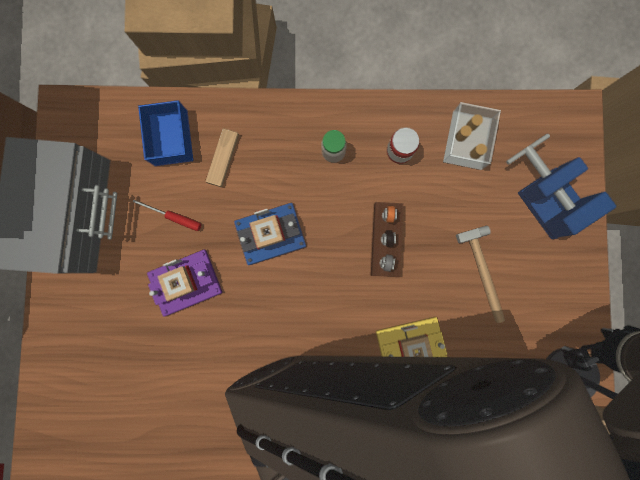

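View pics/side0.png

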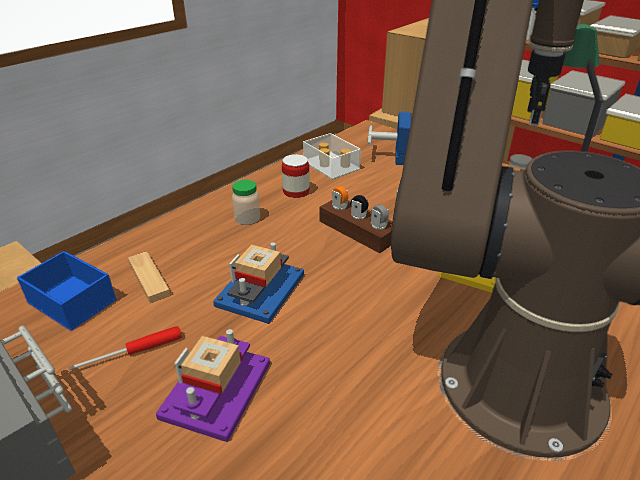

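Top view: the orange castor is at (391,214), with black (390,239) and grey (388,264) beside it in the rack. There are three jigs: blue (268,232), purple (180,283) and yellow (413,340). The blue one and the orange wheel fit the description. I'll confirm this in one enlarged crop.

```bash
python3 - <<'E'
from h import *
T=camera("top");S=camera("side")
def crop(im,x,y,w,h,k): return cv2.resize(im[y:y+h,x:x+w],None,fx=k,fy=k,interpolation=cv2.INTER_CUBIC)
a=crop(T["image"],360,195,60,90,4); b=crop(T["image"],228,195,85,75,4); 
d=crop(S["image"],315,175,80,75,5);e=crop(S["image"],210,235,100,90,4)
can=np.zeros((600,800,3),np.uint8)
can[:300,:340]=b; can[:360,350:590][:360]=a[:, :240]; can[:0]=0
can[305:305+295,0:340]=crop(S["image"],210,235,100,90,4)[:295,:340]
can[365:600,350:750]=d[:235]
save(can,"crop1.png")
hsv=cv2.cvtColor(T["image"],cv2.COLOR_RGB2HSV)
def blobs(im,lo,hi,x0,y0,x1,y1,amin=20):
    h=cv2.cvtColor(im,cv2.COLOR_RGB2HSV);m=cv2.inRange(h,np.array(lo),np.array(hi));q=np.zeros_like(m);q[y0:y1,x0:x1]=m[y0:y1,x0:x1]
    n,l,s,c=cv2.connectedComponentsWithStats(q)
    return [(s[i].tolist(),c[i].round(1).tolist(),cv2.minAreaRect(np.argwhere(l==i)[:,::-1].astype(np.float32))) for i in range(1,n) if s[i,4]>amin]
ot=blobs(T["image"],(5,150,120),(20,255,255),375,200,405,230,10);print("orange top",ot)
os_=blobs(S["image"],(5,170,120),(20,255,255),325,178,355,212,10);print("orange side",os_)
bl=blobs(T["image"],(100,120,50),(120,255,255),225,195,315,270,300);print("blue",bl)
for c,p,z in((T,(391,214),90),(T,(268,232),90)): print(onz(c,p,z))
E
```

```text
orange top [([387, 206, 8, 16, 106], [390.8, 213.4], ((390.7896728515625, 213.52415466308594), (6.80972957611084, 15.363415718078613), 4.763641834259033))]
orange side [([333, 186, 16, 17, 120], [341.5, 192.0], ((341.7540283203125, 192.47802734375), (16.696823120117188, 10.435514450073242), 55.304840087890625))]
blue [([244, 236, 61, 29, 604], [273.1, 250.6], ((274.7641296386719, 249.92454528808594), (12.911890983581543, 60.30127716064453), 74.05460357666016))]
[ 577.16338514 -193.58152707   90.        ]
[526.80972584 125.4171362   90.        ]
```

View pics/crop1.png

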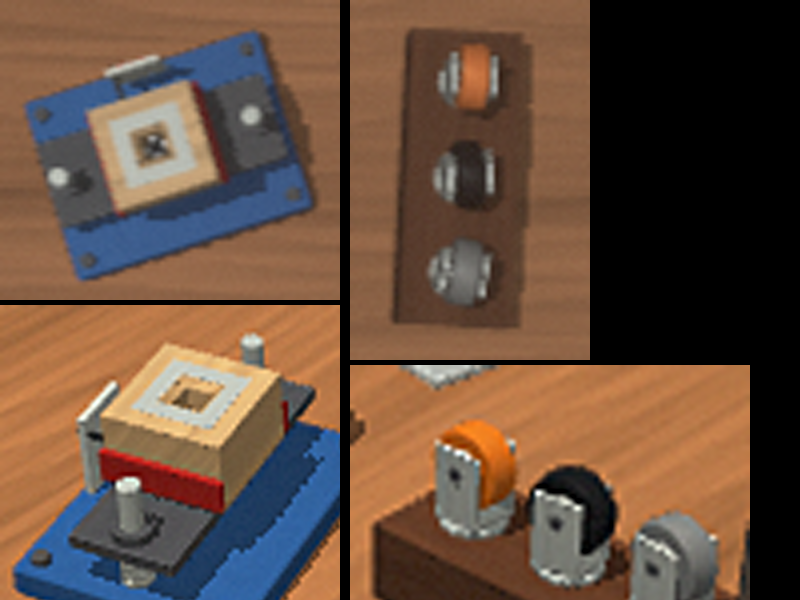

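The crop confirms the target is the orange wheel, at the top of the rack, and the blue jig, whose pale square plate surrounds a dark hole. Next I'll measure the socket from both views, and the castor.

```bash
cat >> h.py <<'E'
def big(im,lo,hi,x0,y0,x1,y1):
    h=cv2.cvtColor(im,cv2.COLOR_RGB2HSV);m=cv2.inRange(h,np.array(lo),np.array(hi));q=np.zeros_like(m);q[y0:y1,x0:x1]=m[y0:y1,x0:x1]
    n,l,s,c=cv2.connectedComponentsWithStats(q);i=1+np.argmax(s[1:,4])
    return (l==i).astype(np.uint8)
def rect(m): return cv2.minAreaRect(np.argwhere(m)[:,::-1].astype(np.float32))
E
python3 - <<'E'
from h import *
T=camera("top");S=camera("side")
P=[]
for c,box in((T,(248,212,288,250)),(S,(240,245,278,278))):
    m=big(c["image"],(0,0,165),(179,60,255),*box)
    cs=max(cv2.findContours(m,cv2.RETR_EXTERNAL,cv2.CHAIN_APPROX_NONE)[0],key=cv2.contourArea)
    M=cv2.moments(cs);p=(M["m10"]/M["m00"],M["m01"]/M["m00"]);P.append(p)
    print("plate",p,m.sum(),cv2.minAreaRect(cs),onz(c,p,90))
print("socket tri",tri(T,P[0],S,P[1]))
m=big(T["image"],(5,150,120),(20,255,255),375,200,405,230);r=rect(m)
for z in(80,90,95):print("castor",z,onz(T,r[0],z))
# cheeks+wheel blob (non-brown: orange or grey) of orange castor in top
h=cv2.cvtColor(T["image"],cv2.COLOR_RGB2HSV)
g=big(T["image"],(0,0,110),(179,70,255),375,203,405,226);ys,xs=np.nonzero(g|m);print("ext top",xs.min(),xs.max(),ys.min(),ys.max())
# predicted silhouettes for comparison in side view
m2=big(S["image"],(5,170,120),(20,255,255),325,178,355,212);ys,xs=np.nonzero(m2);print("orange side",xs.min(),xs.max(),ys.min(),ys.max())
th=np.linspace(0,2*np.pi,60)
X0=np.array([577.,-193.5,45])
yaw=-0.08
W=np.concatenate([[X0+[22*np.cos(t)*np.cos(yaw)-y*np.sin(yaw),22*np.cos(t)*np.sin(yaw)+y*np.cos(yaw),33+22*np.sin(t)] for t in th] for y in(-9,9)])
for n,c in(("T",T),("S",S)):
    q=proj(c,W);print(n,q.min(0),q.max(0))
E
```

```text
plate (265.6034482758621, 230.69482758620688) 233 ((265.58917236328125, 230.6648712158203), (17.79219627380371, 18.08628273010254), 72.89727020263672) [530.14477414 131.70923592  90.        ]
plate (257.40920398009945, 256.78731343283584) 202 ((257.4336242675781, 256.74896240234375), (26.217174530029297, 14.75118637084961), 14.931416511535645) [528.91964962 131.57259303  90.        ]
socket tri (array([529.82970402, 131.43663049,  89.53678411]), np.float64(0.9733926422299263))
castor 80 [ 579.74693621 -194.47149195   80.        ]
castor 90 [ 578.40426066 -193.03663591   90.        ]
castor 95 [ 577.73292289 -192.31920788   95.        ]
ext top 385 394 206 221
orange side 333 348 186 202
T [385.59647951 206.00080277] [395.18020341 223.29878903]
S [331.43548278 185.12769607] [348.95909448 204.04704267]
```

Socket at about (529.7, 131.5, 90) mm. Castor axis at about (579, -193.5), yaw about -5°. I'm going above the castor.

>>> arm_command:
  steps: "0 0 0 20 -10 0 60; 0 0 0 27.5 -14.1 0 60;0 0 0 27.5 -14.1 0 60;0 0 0 27.5 -14.1 0 60;0 0 0 27.5 -14.1 0 60;0 0 0 27.5 -14.1 0 60;0 0 0 27.5 -14.1 0 60;0 0 0 27.5 -14.1 0 60"

```text
time: 0.97
position: [427.0, -394.2, 231.4]
tcp_rot: [[0.901, 0.434, 0.0], [0.434, -0.901, -0.0], [0.0, 0.0, -1.0]]
wrist_force: [-0.0, -0.9, 0.9]
width: 59.8
gripper_force: 0.0
```

>>> arm_command:
  steps: "0 0 0 27.5 -14.1 0 60;0 0 0 27.5 -14.1 0 60;0 0 0 27.5 -14.1 0 60;0 0 0 27.5 -14.1 0 60;0 0 0 27.5 -14.1 0 60;0 0 0 27.5 -14.1 0 60;0 0 0 27.5 -14.1 0 60;0 0 0 20 -10 0 60"

```text
time: 1.63
position: [571.9, -203.2, 231.3]
tcp_rot: [[0.901, 0.435, 0.0], [0.435, -0.901, 0.0], [0.0, -0.0, -1.0]]
wrist_force: [1.4, 0.2, -0.0]
width: 60.2
gripper_force: 0.0
```

>>> arm_command:
  steps: "0 0 0.106 0 0 0 60;0 0 0.106 0 0 5 60;0 0 0.106 0 0 10 60;0 0 0.106 0 0 10 60;0 0 0.106 0 0 10 60;0 0 0 0 0 10 60; 0 0 0 0 0 5 60; 0 0 0 0 0 0 60"

```text
time: 2.3
position: [570.0, -205.1, 180.1]
tcp_rot: [[0.997, -0.077, -0.002], [-0.077, -0.997, 0.001], [-0.002, -0.001, -1.0]]
wrist_force: [0.2, 0.3, -0.2]
width: 60.0
gripper_force: 0.0
```

>>> arm_command:
  steps: "0 0 0 4 -6 8 60;0 0 0 4 -6 10 60;0 0 0 0 0 10 60;0 0 0 0 0 10 60;0 0 0 0 0 5 60;0 0 0 0 0 0 60"

```text
time: 2.8
position: [578.7, -193.7, 136.6]
tcp_rot: [[0.997, -0.081, -0.002], [-0.081, -0.997, 0.001], [-0.002, -0.001, -1.0]]
wrist_force: [0.3, 0.8, 0.7]
width: 60.2
gripper_force: 0.0
```

```bash
python3 - <<'E'
from h import *
T=camera("top");S=camera("side")
a=cv2.resize(T["image"][150:280,320:460],None,fx=2.8,fy=2.8,interpolation=cv2.INTER_CUBIC)
b=cv2.resize(S["image"][110:260,280:430],None,fx=2.7,fy=2.7,interpolation=cv2.INTER_CUBIC)
can=np.zeros((410,800,3),np.uint8);can[:a.shape[0],:a.shape[1]]=a;can[:b.shape[0],395:395+405]=b[:,:405];save(can,"c2.png")
o=sensors.get_obs();print(o["position"].round(1),proj(T,o["position"]),proj(S,o["position"]))
E
```

```text
[ 579.4 -194.1  138.1] [[394.00142131 210.57538461]] [[340.08175758 172.93133677]]
```

View pics/c2.png

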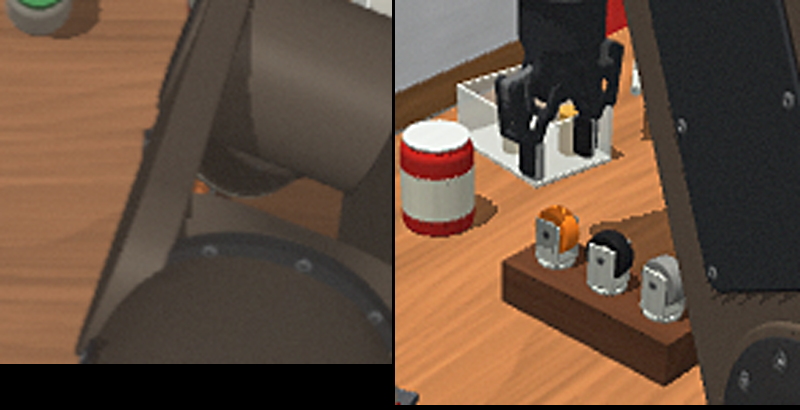

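Side view: the fingers straddle the orange castor, with the tips' midpoint at about (340,171), which matches the projected TCP. Now descending to grip.

>>> arm_command:
  steps: "0 0 0 0 0 10 60;0 0 0 0 0 14 60;0 0 0 0 0 14 60;0 0 0 0 0 14 60;0 0 0 0 0 12 60;0 0 0 0 0 8 60;0 0 0 0 0 1 60;0 0 0 0 0 0 60"
  grip_force: 40

```text
time: 3.57
position: [579.4, -194.0, 64.9]
tcp_rot: [[0.997, -0.081, -0.001], [-0.081, -0.997, 0.0], [-0.001, -0.0, -1.0]]
wrist_force: [0.2, 0.2, 0.7]
width: 60.0
gripper_force: 0.0
```

>>> arm_command:
  steps: "0 0 0 0 0 0 40;0 0 0 0 0 0 34;0 0 0 0 0 0 30;0 0 0 0 0 0 27;0 0 0 0 0 0 20;0 0 0 0 0 0 20"
  grip_force: 40

```text
time: 4.07
position: [580.0, -194.1, 66.1]
tcp_rot: [[0.997, -0.081, 0.001], [-0.081, -0.997, -0.0], [0.001, 0.0, -1.0]]
wrist_force: [-1.2, 1.2, 6.7]
width: 28.1
gripper_force: 39.6
```

>>> arm_command:
  steps: "0 0 0 0 0 0 20;0 0 0 0 0 0 20;0 0 0 0 0 0 20;0 0 0 0 0 0 20"
  grip_force: 100

```text
time: 4.4
position: [580.0, -194.2, 66.3]
tcp_rot: [[0.997, -0.081, 0.001], [-0.081, -0.997, -0.0], [0.001, 0.0, -1.0]]
wrist_force: [-1.2, 0.3, 8.7]
width: 27.2
gripper_force: 98.5
```

```bash
python3 - <<'E'
from h import *
S=camera("side")
save(cv2.resize(S["image"][120:250,290:430],None,fx=4,fy=4,interpolation=cv2.INTER_CUBIC),"c3.png")
o=sensors.get_obs();print(o)
E
```

```text
{'time': 4.45, 'qpos': array([-3.72575207e-01,  6.27853873e-01,  1.81910061e+00,  6.34572630e-05,
        6.93345473e-01,  1.27931588e+00]), 'qd': array([-0.00053834, -0.00066388, -0.0002501 ,  0.00056335,  0.00032331,
       -0.0007244 ]), 'effort': array([-4.38922159e-01, -9.09337449e+01, -2.91134852e+01, -1.22435130e-01,
       -7.98671264e-01, -3.18693514e-03]), 'position': array([ 580.03366542, -194.14572854,   66.34271978]), 'tcp_rot': array([[ 9.96708907e-01, -8.10547272e-02,  1.21876883e-03],
       [-8.10542541e-02, -9.96709597e-01, -4.32786073e-04],
       [ 1.24983795e-03,  3.32575335e-04, -9.99999164e-01]]), 'wrist_force': array([-1.27744767,  1.29388932,  8.53724844]), 'torque': array([0.20208825, 0.33628068, 0.01641125]), 'gripper_force': 98.48954558372498, 'width': 27.246576726864433}
```

View pics/c3.png

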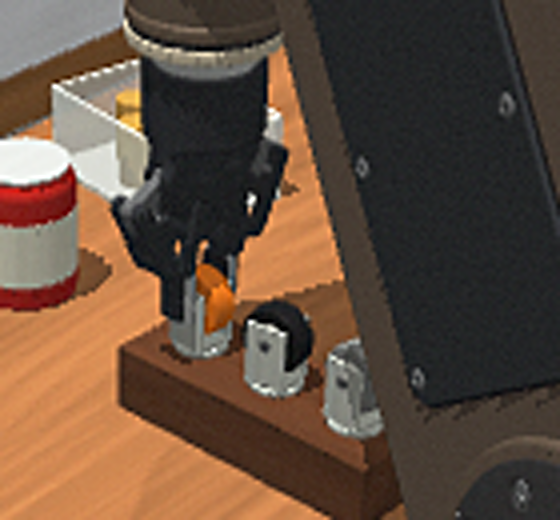

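The grip looks good, with both fingers on the cheeks. Now lifting straight up.

>>> arm_command:
  steps: "0 0 0 0 0 -4 20;0 0 0 0 0 -8 20;0 0 0 0 0 -14 20;0 0 0 0 0 -20 20;0 0 0 0 0 -24 20;0 0 0 0 0 -24 20;0 0 0 0 0 -18 20;0 0 0 0 0 -8 20"

```text
time: 5.12
position: [580.7, -194.5, 188.6]
tcp_rot: [[0.997, -0.081, 0.004], [-0.081, -0.997, -0.001], [0.004, 0.001, -1.0]]
wrist_force: [0.1, -0.3, -1.2]
width: 27.4
gripper_force: 98.5
```

>>> arm_command:
  steps: "0 0 0 -3 -10 0 20;0 0 0 -5.5 -24 0 20;0 0 0 -5.5 -24 0 20;0 0 0 -5.5 -24 0 20;0 0 0 -5.5 -24 0 20;0 0 0 -5.5 -24 0 20;0 0 0 -5.5 -24 0 20;0 0 0 -5.5 -24 0 20"

```text
time: 5.78
position: [551.2, -11.6, 184.2]
tcp_rot: [[0.997, -0.081, -0.002], [-0.081, -0.997, 0.0], [-0.002, -0.0, -1.0]]
wrist_force: [1.1, 0.8, -0.1]
width: 27.3
gripper_force: 98.7
```

>>> arm_command:
  steps: "0 0 0 -5.5 -24 0 20;0 0 0 -5.5 -24 0 20;0 0 0 -5.5 -24 0 20;0 0 0 -5.5 -24 0 20;0 0 0 -5.5 -24 0 20;0 0 0 -4 -16 0 20;0 0 0 0 0 0 20;0 0 0 0 0 0 20"

```text
time: 6.45
position: [531.1, 125.8, 184.4]
tcp_rot: [[0.997, -0.079, -0.002], [-0.079, -0.997, -0.0], [-0.002, 0.0, -1.0]]
wrist_force: [1.0, 0.2, -1.6]
width: 27.6
gripper_force: 98.8
```

```bash
python3 - <<'E'
from h import *
S=camera("side");T=camera("top")
b=cv2.resize(S["image"][150:330,160:360],None,fx=2.8,fy=2.8,interpolation=cv2.INTER_CUBIC)
save(b,"c4.png")
o=sensors.get_obs();print({k:np.round(o[k],2) for k in("time","position","wrist_force","torque","width","gripper_force","tcp_rot")})
m=big(S["image"],(5,170,120),(20,255,255),230,180,300,270)
ys,xs=np.nonzero(m);print(xs.min(),xs.max(),ys.min(),ys.max())
E
```

```text
{'time': np.float64(6.55), 'position': array([531.71, 124.6 , 184.68]), 'wrist_force': array([-0.25,  0.1 , -1.  ]), 'torque': array([ 0.02,  0.04, -0.04]), 'width': np.float64(27.15), 'gripper_force': np.float64(98.77), 'tcp_rot': array([[ 1.  , -0.08, -0.  ],
       [-0.08, -1.  , -0.  ],
       [-0.  ,  0.  , -1.  ]])}
251 265 201 223
```

View pics/c4.png

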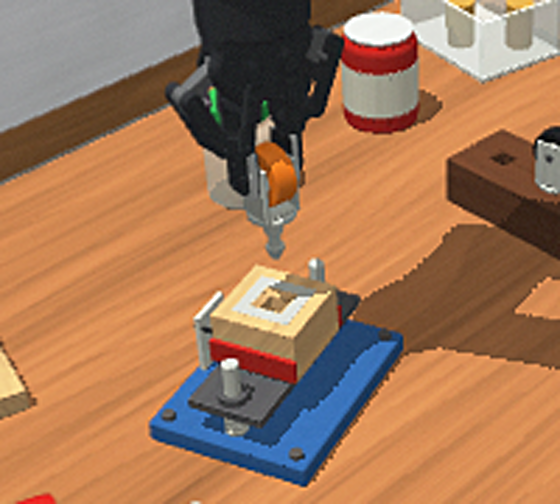

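The castor hangs upright over the foot, with the stem tip at about px (259,241). The TCP is still about 7 mm short in y. I'll correct that, then check the stem against the socket in the side view.

>>> arm_command:
  steps: "0 0 0 -1 -3.4 4 20;0 0 0 -0.8 -3.4 8 20;0 0 0 0 0 4 20;0 0 0 0 0 0 20;0 0 0 0 0 0 20"

```text
time: 6.97
position: [530.7, 131.5, 168.7]
tcp_rot: [[0.997, -0.081, -0.001], [-0.081, -0.997, -0.0], [-0.001, 0.0, -1.0]]
wrist_force: [0.3, 0.2, -0.9]
width: 27.1
gripper_force: 98.8
```

```bash
python3 - <<'E'
from h import *
S=camera("side")
save(cv2.resize(S["image"][190:280,210:310],None,fx=6,fy=6,interpolation=cv2.INTER_NEAREST),"c5.png")
o=sensors.get_obs();p=o["position"];print(p.round(1),o["wrist_force"].round(1))
c=p-[0,0,21.3]
for n,X in(("flange c",c),("tip36",c-[0,0,36.5]),("mouth",[529.7,131.5,90])):
    q=proj(S,X)[0];print(n,q.round(1),((q-[210,190])*6).round())
E
```

```text
[531.  131.6 169.1] [ 0.2 -0.5 -1.3]
flange c [254.7 233.2] [268. 259.]
tip36 [256. 248.] [276. 348.]
mouth [257.2 256.6] [283. 400.]
```

View pics/c5.png

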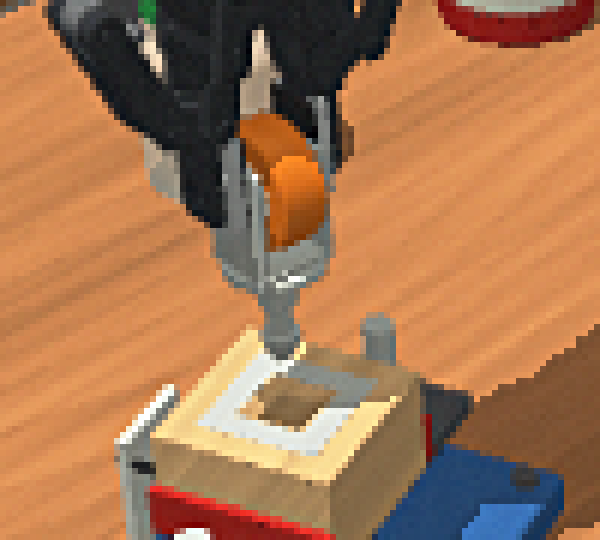

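The stem tip at crop (282,355) tracks onto the hole centre at (290,402) within about 1 mm, so it's aligned. Lowering gently.

>>> arm_command:
  steps: "0 0 0 0 0 4 20;0 0 0 0 0 6 20;0 0 0 0 0 5 20;0 0 0 0 0 4 20;0 0 0 0 0 3 20;0 0 0 0 0 2 20;0 0 0 0 0 1 20;0 0 0 0 0 0 20"

```text
time: 7.68
position: [531.0, 131.8, 144.1]
tcp_rot: [[0.997, -0.081, -0.0], [-0.081, -0.997, -0.0], [-0.0, 0.0, -1.0]]
wrist_force: [0.5, -0.4, -1.2]
width: 27.3
gripper_force: 98.8
```

>>> arm_command:
  steps: "0 0 0 0 0 2 20;0 0 0 0 0 2 20;0 0 0 0 0 2 20;0 0 0 0 0 2 20;0 0 0 0 0 1 20;0 0 0 0 0 1 20;0 0 0 0 0 0 20"

```text
time: 8.27
position: [530.9, 131.7, 134.1]
tcp_rot: [[0.997, -0.081, -0.0], [-0.081, -0.997, -0.0], [-0.0, 0.0, -1.0]]
wrist_force: [0.2, -0.3, -1.9]
width: 26.8
gripper_force: 98.8
```

>>> arm_command:
  steps: "0 0 0 0 0 1 20;0 0 0 0 0 1 20;0 0 0 0 0 1 20;0 0 0 0 0 1 20;0 0 0 0 0 1 20;0 0 0 0 0 1 20;0 0 0 0 0 0 20"

```text
time: 8.85
position: [531.0, 131.7, 128.1]
tcp_rot: [[0.997, -0.081, -0.0], [-0.081, -0.997, -0.0], [-0.0, 0.0, -1.0]]
wrist_force: [1.1, -0.3, -1.1]
width: 27.0
gripper_force: 98.8
```

>>> arm_command:
  steps: "0 0 0 0 0 1 20;0 0 0 0 0 1 20;0 0 0 0 0 1 20;0 0 0 0 0 0 20"

```text
time: 9.18
position: [531.2, 131.7, 125.4]
tcp_rot: [[0.997, -0.081, 0.0], [-0.081, -0.997, -0.0], [0.0, 0.0, -1.0]]
wrist_force: [-1.4, -2.9, 5.2]
width: 26.9
gripper_force: 99.5
```

>>> arm_command:
  steps: "0 0 0 0 0 1 20;0 0 0 0 0 1 20;0 0 0 0 0 0 20"

```text
time: 9.43
position: [531.4, 131.8, 123.7]
tcp_rot: [[0.997, -0.081, 0.001], [-0.081, -0.997, 0.0], [0.001, -0.0, -1.0]]
wrist_force: [-1.5, -1.6, 9.3]
width: 27.4
gripper_force: 100.0
```

>>> arm_command:
  steps: "0 0 0 0 0 1 20;0 0 0 0 0 1 20;0 0 0 0 0 0 20"

```text
time: 9.68
position: [531.6, 131.9, 121.9]
tcp_rot: [[0.997, -0.081, 0.001], [-0.081, -0.997, 0.0], [0.001, -0.0, -1.0]]
wrist_force: [-1.5, -1.7, 12.5]
width: 27.3
gripper_force: 100.4
```

>>> arm_command:
  steps: "0 0 0 0 0 1 20;0 0 0 0 0 1 20;0 0 0 0 0 0 20"

```text
time: 9.93
position: [530.9, 131.7, 119.1]
tcp_rot: [[0.997, -0.081, -0.0], [-0.081, -0.997, -0.0], [-0.0, 0.0, -1.0]]
wrist_force: [0.3, -1.3, -4.3]
width: 27.3
gripper_force: 98.7
```

>>> arm_command:
  steps: "0 0 0 0 0 0.7 20;0 0 0 0 0 0.7 20;0 0 0 0 0 0 20"

```text
time: 10.18
position: [531.1, 131.8, 117.9]
tcp_rot: [[0.997, -0.081, 0.0], [-0.081, -0.997, -0.0], [0.0, 0.0, -1.0]]
wrist_force: [-0.6, -2.2, 2.8]
width: 27.3
gripper_force: 99.4
```

>>> arm_command:
  steps: "0 0 0 0 0 0.7 20;0 0 0 0 0 0.7 20;0 0 0 0 0 0 20"

```text
time: 10.43
position: [531.0, 131.8, 116.4]
tcp_rot: [[0.997, -0.081, -0.0], [-0.081, -0.997, -0.0], [-0.0, 0.0, -1.0]]
wrist_force: [1.3, -1.9, -2.6]
width: 27.4
gripper_force: 99.5
```

>>> arm_command:
  steps: "0 0 0 0 0 0.7 20;0 0 0 0 0 0.7 20;0 0 0 0 0 0 20"

```text
time: 10.68
position: [531.0, 131.7, 114.9]
tcp_rot: [[0.997, -0.081, -0.0], [-0.081, -0.997, -0.0], [-0.0, 0.0, -1.0]]
wrist_force: [0.6, -2.4, -1.3]
width: 27.7
gripper_force: 99.5
```

>>> arm_command:
  steps: "0 0 0 0 0 0.7 20;0 0 0 0 0 0 20;0 0 0 0 0 0 20"

```text
time: 10.93
position: [531.0, 131.7, 114.3]
tcp_rot: [[0.997, -0.081, -0.0], [-0.081, -0.997, -0.0], [-0.0, 0.0, -1.0]]
wrist_force: [-0.3, -1.3, -0.5]
width: 27.2
gripper_force: 99.5
```

It has snapped in and now moves freely. I'll keep going until the flange lands.

>>> arm_command:
  steps: "0 0 0 0 0 0.7 20;0 0 0 0 0 0.7 20;0 0 0 0 0 0 20"

```text
time: 11.18
position: [531.0, 131.8, 112.9]
tcp_rot: [[0.997, -0.081, -0.0], [-0.081, -0.997, -0.0], [-0.0, 0.0, -1.0]]
wrist_force: [-0.7, -1.9, -1.1]
width: 27.6
gripper_force: 99.5
```

>>> arm_command:
  steps: "0 0 0 0 0 0.6 20;0 0 0 0 0 0.6 20;0 0 0 0 0 0 20"

```text
time: 11.43
position: [531.0, 131.8, 111.7]
tcp_rot: [[0.997, -0.081, -0.0], [-0.081, -0.997, -0.0], [-0.0, 0.0, -1.0]]
wrist_force: [-0.1, -3.3, -1.1]
width: 27.0
gripper_force: 99.5
```

>>> arm_command:
  steps: "0 0 0 0 0 0.6 20;0 0 0 0 0 0 20;0 0 0 0 0 0 20"

```text
time: 11.68
position: [531.0, 131.8, 111.2]
tcp_rot: [[0.997, -0.081, -0.0], [-0.081, -0.997, -0.0], [-0.0, 0.0, -1.0]]
wrist_force: [-0.8, -2.0, 0.2]
width: 27.1
gripper_force: 99.7
```

>>> arm_command:
  steps: "0 0 0 0 0 0.7 20;0 0 0 0 0 0 20;0 0 0 0 0 0 20"

```text
time: 11.93
position: [531.0, 131.8, 110.7]
tcp_rot: [[0.997, -0.081, 0.0], [-0.081, -0.997, 0.0], [0.0, -0.0, -1.0]]
wrist_force: [-3.1, -2.8, 7.7]
width: 27.9
gripper_force: 100.6
```

>>> arm_command:
  steps: "0 0 0 0 0 0.7 20;0 0 0 0 0 0 20;0 0 0 0 0 0 20"

```text
time: 12.18
position: [531.1, 131.8, 110.3]
tcp_rot: [[0.997, -0.081, 0.0], [-0.081, -0.997, 0.0], [0.0, -0.0, -1.0]]
wrist_force: [-3.9, -3.2, 12.7]
width: 27.3
gripper_force: 101.3
```

>>> arm_command:
  steps: "0 0 0 0 0 0.6 20;0 0 0 0 0 0 20;0 0 0 0 0 0 20"

```text
time: 12.43
position: [531.1, 131.8, 109.9]
tcp_rot: [[0.997, -0.081, 0.0], [-0.081, -0.997, 0.0], [0.0, -0.0, -1.0]]
wrist_force: [-4.8, -4.1, 17.8]
width: 27.1
gripper_force: 101.9
```

The flange landed at TCP z of about 110.9 and 17.8 N of press confirms it. Now easing off and going up through the free play.

>>> arm_command:
  steps: "0 0 0 0 0 -0.7 20;0 0 0 0 0 -0.7 20;0 0 0 0 0 -0.7 20;0 0 0 0 0 0 20;0 0 0 0 0 0 20"

```text
time: 12.85
position: [531.0, 131.8, 111.2]
tcp_rot: [[0.997, -0.081, -0.0], [-0.081, -0.997, 0.0], [-0.0, -0.0, -1.0]]
wrist_force: [-1.1, -3.1, 0.4]
width: 27.1
gripper_force: 99.7
```

>>> arm_command:
  steps: "0 0 0 0 0 -0.4 20;0 0 0 0 0 -0.4 20;0 0 0 0 0 -0.4 20;0 0 0 0 0 0 20;0 0 0 0 0 0 20"

```text
time: 13.27
position: [531.0, 131.8, 112.5]
tcp_rot: [[0.997, -0.081, -0.0], [-0.081, -0.997, -0.0], [-0.0, 0.0, -1.0]]
wrist_force: [0.1, -2.7, -2.0]
width: 27.1
gripper_force: 99.6
```

>>> arm_command:
  steps: "0 0 0 0 0 -0.4 20;0 0 0 0 0 -0.3 20;0 0 0 0 0 0 20;0 0 0 0 0 0 20"

```text
time: 13.6
position: [531.0, 131.8, 113.2]
tcp_rot: [[0.997, -0.081, -0.0], [-0.081, -0.997, -0.0], [-0.0, 0.0, -1.0]]
wrist_force: [-0.7, -1.9, -2.4]
width: 27.8
gripper_force: 99.6
```

>>> arm_command:
  steps: "0 0 0 0 0 -0.3 20;0 0 0 0 0 -0.3 20;0 0 0 0 0 0 20"

```text
time: 13.85
position: [531.0, 131.8, 113.9]
tcp_rot: [[0.997, -0.081, -0.0], [-0.081, -0.997, 0.0], [-0.0, -0.0, -1.0]]
wrist_force: [0.4, -1.9, -2.5]
width: 27.3
gripper_force: 99.6
```

>>> arm_command:
  steps: "0 0 0 0 0 -0.3 20;0 0 0 0 0 -0.3 20;0 0 0 0 0 0 20"

```text
time: 14.1
position: [531.0, 131.8, 114.5]
tcp_rot: [[0.997, -0.081, -0.0], [-0.081, -0.997, -0.0], [-0.0, 0.0, -1.0]]
wrist_force: [0.4, -2.0, -2.0]
width: 27.4
gripper_force: 99.6
```

>>> arm_command:
  steps: "0 0 0 0 0 -0.2 20;0 0 0 0 0 -0.2 20;0 0 0 0 0 0 20"

```text
time: 14.35
position: [531.0, 131.8, 114.8]
tcp_rot: [[0.997, -0.081, 0.0], [-0.081, -0.997, 0.0], [0.0, -0.0, -1.0]]
wrist_force: [-0.1, -2.2, -2.1]
width: 27.1
gripper_force: 99.6
```

>>> arm_command:
  steps: "0 0 0 0 0 -0.3 20;0 0 0 0 0 -0.3 20;0 0 0 0 0 0 20"

```text
time: 14.6
position: [531.1, 131.8, 115.5]
tcp_rot: [[0.997, -0.081, 0.0], [-0.081, -0.997, 0.0], [0.0, -0.0, -1.0]]
wrist_force: [-0.0, -1.6, -2.4]
width: 27.0
gripper_force: 99.6
```

>>> arm_command:
  steps: "0 0 0 0 0 -0.3 20;0 0 0 0 0 -0.3 20;0 0 0 0 0 0 20"

```text
time: 14.85
position: [531.0, 131.8, 116.1]
tcp_rot: [[0.997, -0.081, 0.0], [-0.081, -0.997, 0.0], [0.0, -0.0, -1.0]]
wrist_force: [-1.1, -1.8, -2.2]
width: 27.3
gripper_force: 99.6
```

>>> arm_command:
  steps: "0 0 0 0 0 -0.2 20;0 0 0 0 0 -0.2 20;0 0 0 0 0 0 20"

```text
time: 15.1
position: [531.0, 131.8, 116.4]
tcp_rot: [[0.997, -0.081, -0.0], [-0.081, -0.997, 0.0], [-0.0, -0.0, -1.0]]
wrist_force: [-0.4, -2.1, -3.1]
width: 27.3
gripper_force: 99.5
```

>>> arm_command:
  steps: "0 0 0 0 0 -0.2 20;0 0 0 0 0 -0.2 20;0 0 0 0 0 0 20"

```text
time: 15.35
position: [531.0, 131.8, 116.7]
tcp_rot: [[0.997, -0.081, -0.0], [-0.081, -0.997, -0.0], [-0.0, 0.0, -1.0]]
wrist_force: [-0.0, -2.1, -7.0]
width: 27.5
gripper_force: 99.1
```

>>> arm_command:
  steps: "0 0 0 0 0 -0.2 20;0 0 0 0 0 -0.2 20;0 0 0 0 0 0 20"

```text
time: 15.6
position: [530.9, 131.8, 117.0]
tcp_rot: [[0.997, -0.081, -0.0], [-0.081, -0.997, -0.0], [-0.0, 0.0, -1.0]]
wrist_force: [0.7, -2.5, -10.8]
width: 27.3
gripper_force: 99.0
```

>>> arm_command:
  steps: "0 0 0 0 0 -0.2 20;0 0 0 0 0 -0.2 20;0 0 0 0 0 0 20"

```text
time: 15.85
position: [530.9, 131.8, 117.4]
tcp_rot: [[0.997, -0.081, -0.0], [-0.081, -0.997, -0.0], [-0.0, 0.0, -1.0]]
wrist_force: [1.2, -0.6, -13.9]
width: 27.2
gripper_force: 99.2
```

>>> arm_command:
  steps: "0 0 0 0 0 -0.1 20;0 0 0 0 0 -0.1 20;0 0 0 0 0 0 20"

```text
time: 16.1
position: [530.9, 131.7, 117.6]
tcp_rot: [[0.997, -0.081, -0.0], [-0.081, -0.997, -0.0], [-0.0, 0.0, -1.0]]
wrist_force: [1.4, -1.0, -16.2]
width: 27.3
gripper_force: 99.4
```

>>> arm_command:
  steps: "0 0 0 0 0 0 20"

```text
time: 16.18
position: [530.9, 131.7, 117.6]
tcp_rot: [[0.997, -0.081, -0.0], [-0.081, -0.997, -0.0], [-0.0, 0.0, -1.0]]
wrist_force: [1.7, -1.6, -16.2]
width: 27.3
gripper_force: 99.4
```

The reading is 16.2 N including the castor's weight of about 1.2 N, so the net pull is about 15 N. Holding for a second.

>>> arm_command:
  steps: "0 0 0 0 0 0 20;0 0 0 0 0 0 20;0 0 0 0 0 0 20;0 0 0 0 0 0 20;0 0 0 0 0 0 20;0 0 0 0 0 0 20"

```text
time: 16.68
position: [530.9, 131.7, 117.7]
tcp_rot: [[0.997, -0.081, -0.0], [-0.081, -0.997, -0.0], [-0.0, 0.0, -1.0]]
wrist_force: [0.2, -1.9, -16.5]
width: 27.1
gripper_force: 99.4
```

>>> arm_command:
  steps: "0 0 0 0 0 0 20;0 0 0 0 0 0 20;0 0 0 0 0 0 20;0 0 0 0 0 0 20;0 0 0 0 0 0 20;0 0 0 0 0 0 20"

```text
time: 17.18
position: [531.0, 131.7, 117.8]
tcp_rot: [[0.997, -0.081, -0.0], [-0.081, -0.997, -0.0], [-0.0, 0.0, -1.0]]
wrist_force: [0.3, -1.0, -17.5]
width: 27.1
gripper_force: 99.5
```

>>> arm_command:
  steps: "0 0 0 0 0 0.3 20;0 0 0 0 0 0.3 20;0 0 0 0 0 0.4 20;0 0 0 0 0 0.5 20;0 0 0 0 0 0.5 20;0 0 0 0 0 0 20"

```text
time: 17.68
position: [531.3, 131.8, 116.2]
tcp_rot: [[0.997, -0.081, 0.001], [-0.081, -0.997, 0.0], [0.001, -0.0, -1.0]]
wrist_force: [-3.1, -2.8, 0.2]
width: 27.3
gripper_force: 101.2
```

>>> arm_command:
  steps: "0 0 0 0 0 0.7 20;0 0 0 0 0 0.7 20;0 0 0 0 0 0.7 20;0 0 0 0 0 0.7 20;0 0 0 0 0 0.7 20;0 0 0 0 0 0.7 20;0 0 0 0 0 0 20"

```text
time: 18.27
position: [531.2, 131.8, 111.5]
tcp_rot: [[0.997, -0.081, 0.0], [-0.081, -0.997, 0.0], [0.0, -0.0, -1.0]]
wrist_force: [-0.8, -1.2, -0.7]
width: 27.1
gripper_force: 101.3
```

>>> arm_command:
  steps: "0 0 0 0 0 0.6 20;0 0 0 0 0 0.6 20;0 0 0 0 0 0.4 20;0 0 0 0 0 0 20;0 0 0 0 0 0 20"

```text
time: 18.68
position: [531.2, 131.8, 110.5]
tcp_rot: [[0.997, -0.081, 0.0], [-0.081, -0.997, 0.0], [0.0, -0.0, -1.0]]
wrist_force: [-3.7, -2.7, 10.2]
width: 27.4
gripper_force: 102.9
```

>>> arm_command:
  steps: "0 0 0 0 0 0.3 20;0 0 0 0 0 0.2 20;0 0 0 0 0 0 20"

```text
time: 18.93
position: [531.2, 131.8, 110.1]
tcp_rot: [[0.997, -0.081, 0.0], [-0.081, -0.997, 0.0], [0.0, -0.0, -1.0]]
wrist_force: [-5.7, -2.9, 14.5]
width: 27.6
gripper_force: 103.3
```

>>> arm_command:
  steps: "0 0 0 0 0 0 20;0 0 0 0 0 0 20;0 0 0 0 0 0 20"
  grip_force: 25

```text
time: 19.18
position: [531.2, 131.8, 110.2]
tcp_rot: [[0.997, -0.081, 0.001], [-0.081, -0.997, 0.0], [0.001, -0.0, -1.0]]
wrist_force: [-5.3, -2.4, 15.2]
width: 27.5
gripper_force: 103.3
```

>>> arm_command:
  steps: "0 0 0 0 0 0 30;0 0 0 0 0 0 34;0 0 0 0 0 0 38;0 0 0 0 0 0 42;0 0 0 0 0 0 46;0 0 0 0 0 0 46"

```text
time: 19.68
position: [531.1, 131.8, 109.4]
tcp_rot: [[0.997, -0.081, 0.0], [-0.081, -0.997, 0.0], [-0.0, -0.0, -1.0]]
wrist_force: [-0.1, -0.3, 0.3]
width: 46.0
gripper_force: 0.0
```

```bash
python3 - <<'E'
from h import *
S=camera("side")
save(cv2.resize(S["image"][190:280,210:310],None,fx=6,fy=6,interpolation=cv2.INTER_NEAREST),"c6.png")
o=sensors.get_obs();print(o["position"].round(1),o["wrist_force"].round(1),o["width"])
th=np.linspace(0,2*np.pi,60)
for zz in(90,94,96):
    q=proj(S,[[529.7+18*np.cos(t),131.5+18*np.sin(t),zz] for t in th]);print(zz,((q.min(0)-[209.5,189.5])*6).round(),((q.max(0)-[209.5,189.5])*6).round())
E
```

```text
[531.  131.8 109.4] [ 0.2 -0.  -0.1] 46.35070586040089
90 [233. 372.] [339. 435.]
94 [232. 362.] [338. 425.]
96 [232. 358.] [338. 421.]
```

View pics/c6.png

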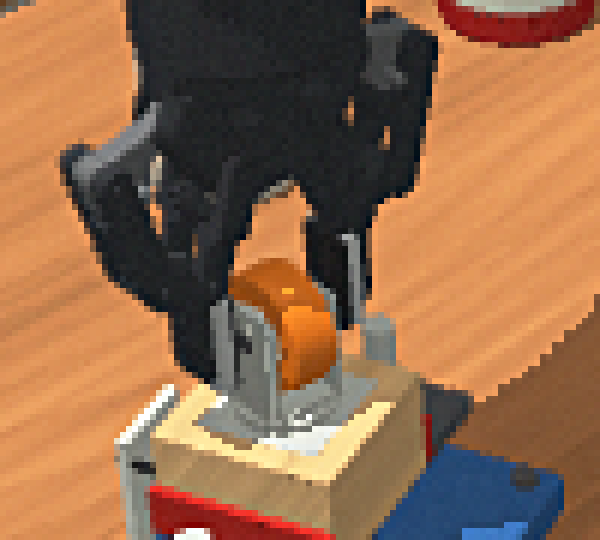

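The fingers are clear. The flange's lower edge is at crop row 435 or so, matching the prediction for z=90, so the castor is home. Retracting straight up.

>>> arm_command:
  steps: "0 0 0 0 0 -2 50;0 0 0 0 0 -6 50;0 0 0 0 0 -12 50;0 0 0 0 0 -20 50;0 0 0 0 0 -25 50;0 0 0 0 0 -25 50;0 0 0 0 0 -15 50;0 0 0 0 0 0 50"

```text
time: 20.4
position: [532.8, 132.1, 218.3]
tcp_rot: [[0.997, -0.081, 0.005], [-0.081, -0.997, 0.001], [0.005, -0.001, -1.0]]
wrist_force: [0.3, -0.7, 0.1]
width: 50.1
gripper_force: 0.0
```

```bash
python3 - <<'E'
from h import *
S=camera("side")
save(cv2.resize(S["image"][130:330,180:440],None,fx=3,fy=3,interpolation=cv2.INTER_CUBIC),"c7.png")
m=big(S["image"],(5,170,120),(20,255,255),240,220,290,262);ys,xs=np.nonzero(m);print("orange",xs.min(),xs.max(),ys.min(),ys.max())
th=np.linspace(0,2*np.pi,60);yaw=-.08
for z0 in(90,93,96):
    W=np.concatenate([[np.array([530,131.5,z0])+[22*np.cos(t)*np.cos(yaw)-y*np.sin(yaw),22*np.cos(t)*np.sin(yaw)+y*np.cos(yaw),33+22*np.sin(t)] for t in th] for y in(-9,9)])
    q=proj(S,W);print(z0,q.min(0).round(1),q.max(0).round(1))
print(sensors.get_obs()["wrist_force"].round(1))
E
```

```text
orange 248 265 233 254
90 [245.7 231.8] [266.3 255.3]
93 [245.6 230.5] [266.2 254.1]
96 [245.4 229.3] [266.1 252.9]
[-0.2  0.2 -0.8]
```

View pics/c7.png

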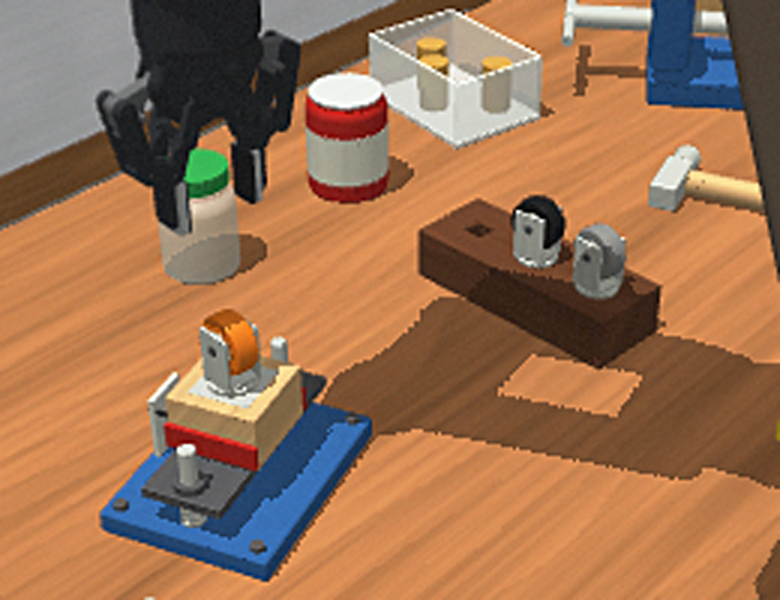

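The castor sits upright and home in the blue jig: the wheel spans rows 233–254, which fits z0=90. The other castors, jar and tin are undisturbed and the gripper is clear, so I'm handing in.

```bash
python3 -c "
from plant import finish_job
print(finish_job())"
```

```text
the job is handed in; nothing more can be done
None
```

The orange castor is snapped fully home in the blue jig (highest press reading 17.8 N), held a net pull of 15–16 N for about a second (wrist reading peaked at 17.5 N including its own weight), and was re-seated and released, with the other castors, jar and tin seen undisturbed; the job was handed in at about 20 s.

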